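Square an enclosure up in the drilling stops

TASK

Get the aluminium enclosure ready for drilling: with the fingertips, push it along the bench until its long side lies flush against the steel fence and its end is up against the dark stop block, then take the hand away. Only push it: do not lift or tip it, keep it flat on the bench, and leave the bit box, tape measure, mug and screwdriver where they are.

Things in the scene. Friction and masses are not known exactly. Their poses are not given: they have to be found in the camera images.
- enclosure: The thing to push: loose plain aluminium box, dark seam and four lid screws, 90 (its x) x 130 (its y) x 36 mm high, 0.3-0.55 kg, slides with dry friction. Origin: centre of its underside, z up. Both long sides are alike, and both ends. It starts on the robot's side of the fence, centre 145-175 mm from its face and 125-190 mm short of the stop's face, turned up to 0.3 rad from the fence's line.
- fence: Bare steel fence fixed to the bench, 360 mm long (its y), upright leg 30 mm high, 10 mm thick, with a 6 mm foot reaching 40 mm behind the face. Origin: on the bench, middle of its working face. x points away from the robot, square into the face (enclosure on the -x side); y runs along it to the stop. Place and yaw (up to 0.3 rad) vary; pushing does not move it.
- stop: Dark steel block fixed square to the fence, left half; 30 mm high (50 at the black clamp knob over the fence), 22 mm thick (its y), reaching 105 mm from the fence's face to -x. Origin: on the bench in the inner corner of its face and the fence's. Axes parallel to the fence's; enclosure on the -x, -y side, its centre 45 mm (-x) and 65 mm (-y) from here when home. Place along the fence varies.
- bit_box: Leave alone: loose yellow drill-bit box, 60 x 75 x 61 mm high with short bits sticking up to 23 mm out of its top; origin at the centre of its underside.
- tape: Leave alone: loose orange tape measure standing on edge, 38 x 68 x 65 mm high; origin at the centre of its underside.
- mug: Leave alone: loose black cup without handle, 80 mm across, 90 mm high; origin at the centre of its underside.
- screwdriver: Leave alone: loose screwdriver lying on the bench, 180 mm long along its x, 26 mm thick at the handle; origin under its middle.
Mind the look-alikes: they are no part of the job. Leave any purple look-alike of the enclosure alone. Of the things that look like the stop, the smaller one is meant.

How it is judged (in metres and radians):
At the end, for the whole second after the job is handed in: The enclosure rests flat on the bench, still, its long side against the fence and its end against the stop, each within 4 mm (measured at its centre) and in line with the fence within 0.035 rad (x of enclosure in the frame of fence between -0.049 and -0.042 m and y of enclosure in the frame of stop between -0.069 and -0.062 m and angle between the y axis of enclosure and the y axis of fence, either way round below 0.035 rad and height (world z) of enclosure below 0.004 m and angle between enclosure's own z axis and vertical below 0.04 rad and linear speed of enclosure below 0.01 m/s); the robot touches nothing.
It fails at once if the enclosure is lifted off the bench (height (world z) of enclosure above 0.008 m).
It fails at once if the enclosure is tipped (angle between enclosure's own z axis and vertical above 0.12 rad).
It fails at once if the bit box, tape measure, mug or screwdriver is disturbed (moved over 15 mm) (distance of any of bit_box, tape, mug, screwdriver from where it was at the start of the episode above 0.015 m).
It also fails if it takes over 64 s, if anything falls off the work surface, if the arm or the gripper's body presses on something with over 40 N, if the wrist force passes 120 N, or if a joint passes its speed limit or range.

ROBOT

A 6-joint arm with a two-finger parallel gripper is mounted at the origin on the work surface. World frame = base frame: x ahead of the robot, y to its left, z up, the work surface at z = 0. Lengths are in mm, angles in rad, forces in N, time in s.
With the tool pointing down it reaches from about 275 to 750 mm from the base axis. Payload 10.2 kg.
Tool frame: the origin (TCP) lies between the finger pads; the fingertips stand 22 mm ahead of it and the grasp point (between the pads) lies 3 mm ahead of it (ctrl.nose_length is the distance from the TCP to the fingertips, in mm); y points along the fingers, z is the direction in which the jaws open and shut, and the axes are right-handed (so a half turn about y gives the same grasp; the last joint's range is limited). The gripper opens to 85 mm and grips with 20 to 120 N. Pads are 22 mm wide; open, the fingers measure 114 mm over their backs; the gripper's body (76 mm by 85 mm) begins 54 mm behind the grasp point. The pads swing forward as they close: fully open they stand 13 mm farther back than shut.
Start: joints at [-0.223, 0.313, 1.498, -0, 1.331, -0.223], TCP at [525.006, -0.014, 253.294] pointing down, gripper open.
Joint ranges: [-2.94, 2.94], [-0.97, 2.17], [0.19, 2.56], [-1.23, 4.37], [0.02, 3.11], [-2.88, 2.88]. Speed limits (rad/s): [2.39, 2.39, 3.01, 3.14, 3.14, 3.14].

INTERFACE

Orientations are given as a unit quaternion [w, x, y, z].
In Python, from rig import ctrl, eyes, models gives the robot as it stands.
- The arm moves only by the shell command python3 -m crank 'ROWS' [FORCE]. ROWS is JSON, a list of rows, each an object with "dp": the shift along the tool's x, y, z in mm, a list of three; "roll": the turn about the tool's y in rad; "gripper": the closure in counts, from 0 (fully open) to 255 (shut). A call has 1 to 10 rows; each row is the pose to reach, as a shift and turn from the pose commanded when the call began, along the tool's axes at that moment; what a row does not reach only later rows make up. A row lasts 1/12 s, in which the tool goes at most 41.7 mm and 7.16 degrees, less where a joint would pass 70% of its speed; a pose out of reach is approached as far as the arm can. A call with a gripper value outside its range is refused whole. The fingers move at their own pace and stop on an object; FORCE is the grip in N (left out, the last holds). Time passes only in rows, so rows that repeat a pose let the fingers close. It gives the time, the measured TCP pose, the force and the opening at its end, in the units of the state.
- ctrl.sense(): the state, without advancing time (a new reading comes with each control period).
- eyes.capture(name): name is "scene" or "side" or "wrist"; returns a dict with "color" (384x512x3 uint8, red, green, blue), "fx", "fy", "cx", "cy" (pixels), "R" (3x3) and "t" (3): a world point X has camera coordinates R X + t. Camera axes: x right, y down, z forward; pixel columns grow to the right and rows downward; lengths in mm; the calibration is good to about 2 mm. A picture is of the moment at which its call begins. There is no depth.
- ctrl.finish_job(): hands the job in, once; it reports no verdict.
Trained networks look in a picture, given as the dict that the camera call returned (one of the last four; its "shot" number tells which), for a name from the list of things; names that differ only in an ending like _2 or _b are one class to them, and where a whole thing is asked for, a point or a joint stands for the part that bears it (a point fixed in the world has none). Each returns a list of dicts, best first, with "confidence" (0 to 1); they miss things now and then, are a little off and sometimes report something else, mostly with a low value. They report only what shows in the picture. A call takes as long as a camera call. They do not tell look-alikes from the thing itself.
- models.spot_in(picture, label): "extent" ([centre column, centre row, width, height] in pixels, round what is visible of it).
- models.spot_point(picture, label): "centre" ([column, row] in pixels: a listed point, or the origin of a listed thing).
The state is a dict: "time_s": time; "joints": joint angles; "dq": joint speeds; "tau": joint torques, N m; "eef_pos": TCP position; "ee_rot": TCP orientation; "force": force on the tool from outside, world axes, zero at the start; "wrist_torque": the same for the moment, N m; "grip_width": opening from 0.0 (shut) to 1.0 (fully open).
Only numpy, scipy, OpenCV 4.12 (cv2) and the standard library are available. Lean on these libraries where they do the work, as an engineer would, in place of code of your own. Each camera call takes 0.05 s, during which the arm holds its last target. There are 200 camera calls.

## Working session

There is one attempt and no reset: what is moved stays moved. The work goes in short steps, Python scripts to look and compute and a shell command to move; the robot and the scene stay as the last step left them, time stands still between calls to the robot, and variables do not carry over. Pictures are saved under pics/ and viewed, about 8 in all and at most 12, crops included, and the job is handed in when it is done.

```bash
ls; mkdir -p pics
cat > h.py <<'E'
import numpy as np, cv2
from rig import ctrl, eyes, models
def px2w(p,uv,z=0.):
    R=np.array(p["R"]);t=np.array(p["t"]);C=-R.T@t
    d=R.T@np.array([(uv[0]-p["cx"])/p["fx"],(uv[1]-p["cy"])/p["fy"],1.])
    return C+d*(z-C[2])/d[2]
def w2px(p,X):
    c=np.array(p["R"])@np.array(X,float)+np.array(p["t"])
    return np.array([p["fx"]*c[0]/c[2]+p["cx"],p["fy"]*c[1]/c[2]+p["cy"]])
def save(p,n,s=1.5,crop=None):
    im=p["color"][:,:,::-1]
    if crop: a,b,c,d=crop; im=im[b:d,a:c]
    cv2.imwrite("pics/"+n,cv2.resize(im,None,fx=s,fy=s,interpolation=cv2.INTER_CUBIC))
E
python3 - <<'E'
from h import *
np.set_printoptions(precision=1,suppress=True)
print(ctrl.sense(),ctrl.nose_length)
for n in("scene","side"):
    p=eyes.capture(n);save(p,n+"0.png")
    print(n,"cam",-np.array(p["R"]).T@np.array(p["t"]))
    for l in("enclosure","fence","stop","bit_box","tape","mug","screwdriver"):
        print(l,[(round(d["confidence"],2),np.round(d["centre"]),px2w(p,d["centre"])[:2]) for d in models.spot_point(p,l)])
E
```

```text
pics
{'time_s': 0.0, 'joints': array([-0.2,  0.3,  1.5,  0. ,  1.3, -0.2]), 'dq': array([ 0.,  0., -0., -0., -0.,  0.]), 'tau': array([ -0. , -41.2, -26. ,  -0. ,   0. ,  -0. ]), 'eef_pos': array([524.8,   0.1, 252.7]), 'ee_rot': array([ 0.5, -0.5,  0.5, -0.5]), 'force': array([ 0.3, -0.6, -0.1]), 'wrist_torque': array([-0.1,  0. , -0. ]), 'grip_width': 1.0016308544711106} 22.0
scene cam [1260.3 -129.9  545.9]
enclosure [(0.95, array([280., 206.]), array([503. ,  42.4])), (0.8, array([203., 206.]), array([ 477.1, -163. ])), (0.72, array([ 88., 270.]), array([ 681.2, -406.4]))]
fence [(0.98, array([298., 245.]), array([664.1,  51.2])), (0.27, array([110., 220.]), array([ 504.9, -397.9]))]
stop [(0.81, array([345., 243.]), array([671.2, 161.2])), (0.54, array([351., 160.]), array([281.8, 324. ]))]
bit_box [(0.74, array([ 90., 269.]), array([ 677.4, -402.4]))]
tape [(0.66, array([408., 220.]), array([609.1, 350.6])), (0.38, array([345., 244.]), array([673.4, 161.8]))]
mug [(0.91, array([358., 193.]), array([472.6, 271.7]))]
screwdriver [(0.54, array([110., 218.]), array([ 496.9, -397.8]))]
side cam [ 451.9 -959.7  844.5]
enclosure [(0.83, array([263., 226.]), array([ 487.7, -165.2])), (0.58, array([262., 175.]), array([499.2,  56.2]))]
fence [(0.65, array([310., 172.]), array([651.9,  57.1]))]
stop [(0.87, array([312., 152.]), array([676.5, 166.1])), (0.63, array([202., 133.]), array([295.3, 312.9]))]
bit_box [(0.81, array([352., 299.]), array([ 680.9, -418.1]))]
tape [(0.73, array([287., 124.]), array([609.9, 344.4])), (0.47, array([313., 153.]), array([677.9, 155.1]))]
mug [(0.92, array([253., 138.]), array([479.4, 264.8]))]
screwdriver [(0.73, array([269., 302.]), array([ 485.9, -408.8])), (0.56, array([314., 153.]), array([681.1, 158.2])), (0.46, array([285., 123.]), array([602.8, 354.7]))]
```

View pics/scene0.png

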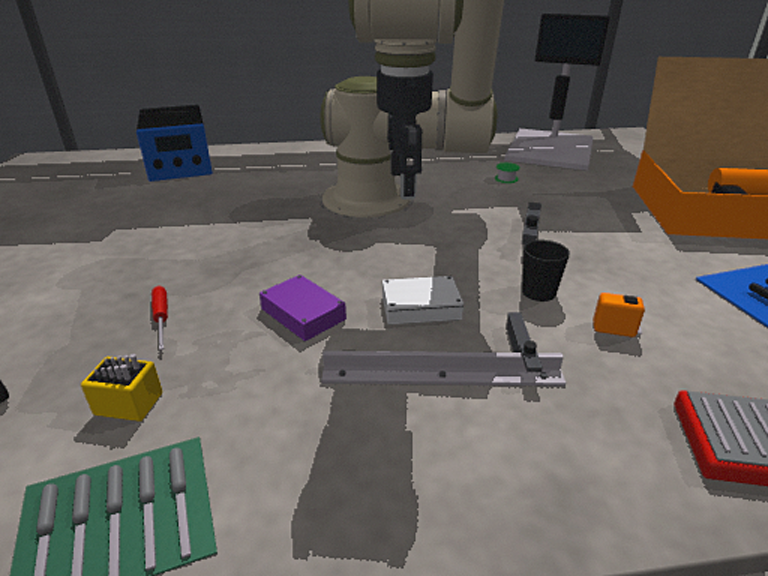

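View pics/side0.png

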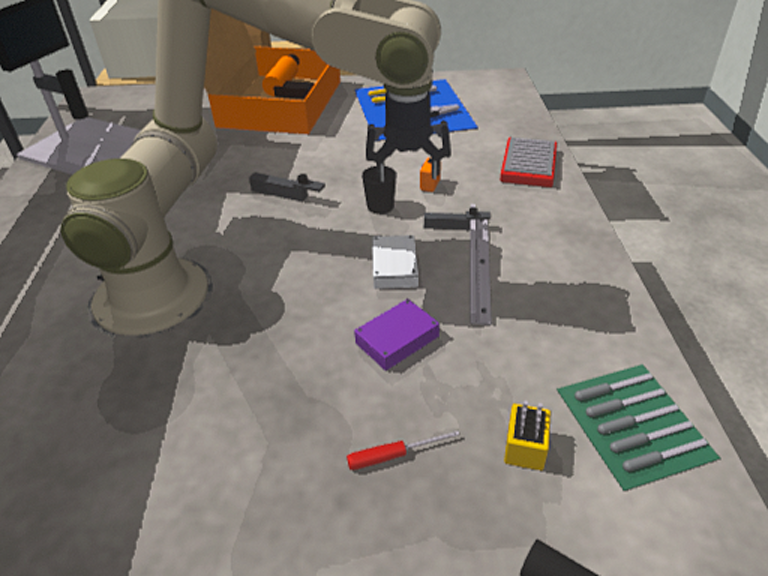

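The silver box (side view ~395,262) is the enclosure. The purple box at (397,335) is its look-alike. There are two stop-like things. One is the small block on the fence at (455,218) in the side view, the other is the bigger dark block at (285,185) near the robot. The one on the fence is meant: it is smaller and fixed square to the fence. I'll confirm this with the wrist view and an enlarged crop.

Run:
```python
from h import *
np.set_printoptions(precision=1,suppress=True)
p=eyes.capture("wrist");save(p,"w0.png",1.3)
print("cam",-np.array(p["R"]).T@np.array(p["t"]),p["R"])
for l in("enclosure","fence","stop"):
    print(l,[(round(d["confidence"],2),np.round(d["centre"]),px2w(p,d["centre"])[:2]) for d in models.spot_point(p,l)])
p=eyes.capture("side");save(p,"s1.png",5,(220,120,350,230))
```

```text
cam [524.7  67.1 373.5] [[ 1.  -0.   0. ]
 [-0.  -1.   0.3]
 [ 0.  -0.3 -1. ]]
enclosure [(0.91, array([237., 129.]), array([501.3,  41.2])), (0.82, array([227., 295.]), array([ 484.7, -165.8]))]
fence [(0.64, array([382., 124.]), array([661.7,  46.8]))]
stop [(0.95, array([409.,  10.]), array([678. , 160.4]))]
```

View pics/w0.png

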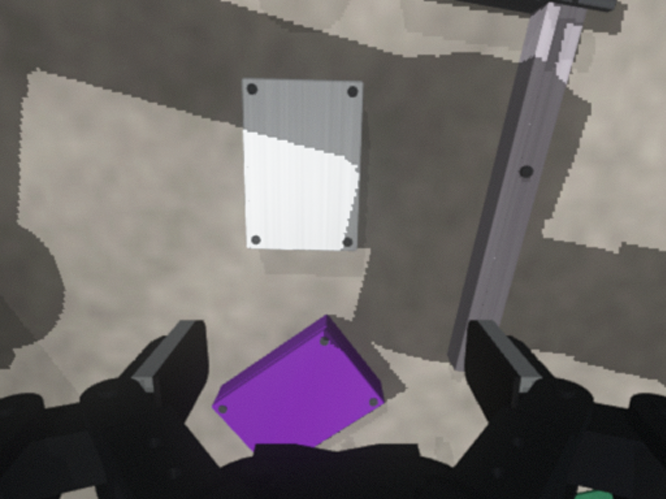

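View pics/s1.png

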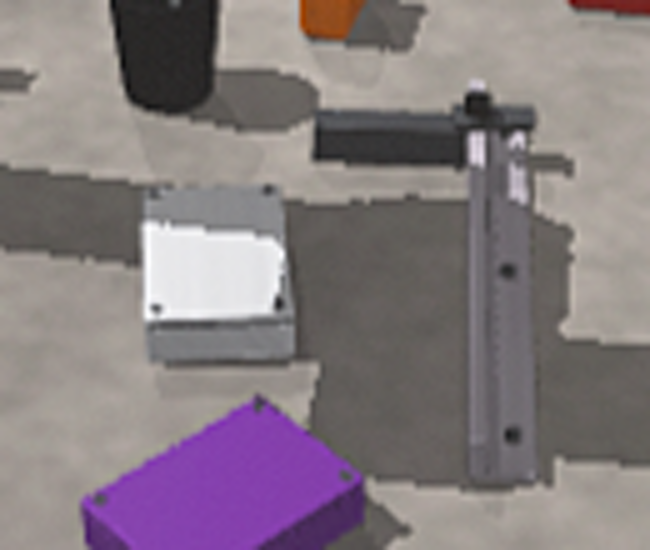

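```bash
cat >> h.py <<'E'
np.set_printoptions(precision=1,suppress=True)
E
python3 - <<'E'
from h import *
p=eyes.capture("wrist")
q=lambda u,z:px2w(p,np.array(u)/1.3,z)[:2]
C=[q(u,36) for u in((243,79),(364,82),(357,249),(247,249))]
print("corners",C,"c",np.mean(C,0))
print("sides",[np.linalg.norm(C[i]-C[i-1]) for i in range(4)],"yaw",[np.arctan2(-(a-b)[0],(a-b)[1]) for a,b in((C[0],C[3]),(C[1],C[2]))])
a,b=q((450,360),0),q((531,14),0); print("fence base",a,b,np.arctan2(-(b-a)[0],(b-a)[1]),np.linalg.norm(b-a))
print("stop edge",q((440,4),0),q((532,12),0), q((440,4),30),q((532,12),30))
R=ctrl.sense()["ee_rot"]
from scipy.spatial.transform import Rotation as Ro
print("tool axes cols",Ro.from_quat(np.roll(R,-1)).as_matrix())
s=eyes.capture("side")
v=lambda u,z:px2w(s,(220+u[0]/5,120+u[1]/5),z)[:2]
print("side: enc", np.mean([v(u,36) for u in((147,186),(281,184),(287,320),(145,322))],0))
print("fence base end, top corner", v((472,482),0), v((316,160),0), v((466,165),0))
E
```

```text
corners [array([457.1, 107.9]), array([545.6, 105.7]), array([541.9, -20.7]), array([452.8, -20.5])] c [499.4  43.1]
sides [np.float64(128.49757832973395), np.float64(88.541062031401), np.float64(126.4609021159111), np.float64(89.07810828509004)] yaw [np.float64(-0.033144324560283364), np.float64(-0.02921919001945071)]
fence base [ 634.7 -140.8] [677.4 159.3] -0.14158601556190054 303.0899990082373
stop edge [605.9 166.4] [678.  160.7] [599.4 158.4] [665.7 153.2]
tool axes cols [[-0. -0.  1.]
 [-1.  0. -0.]
 [-0. -1. -0.]]
side: enc [500.4  36.2]
fence base end, top corner [ 635.1 -141. ] [577.5 172. ] [678.2 157.3]
```

Confirmed. In the fence frame the fence yaw is about -0.142, the stop corner is at (678,158) and the enclosure centre at (-160,-140) with a relative yaw of +0.11. The plan has two pushes:
1. Push the long side with both open fingers.
2. Push the end with the fingers closed.

```bash
python3 -m crank '[{"dp":[-28,0,-55],"roll":-0.7,"gripper":0},{"dp":[-28,0,-55],"roll":-0.7,"gripper":0},{"dp":[-55,0,-110],"roll":-0.7,"gripper":0},{"dp":[-55,0,-110],"roll":-0.7,"gripper":0},{"dp":[-55,0,-110],"roll":-0.7,"gripper":0},{"dp":[-55,0,-110],"roll":-0.7,"gripper":0},{"dp":[-55,0,-110],"roll":-0.7,"gripper":0},{"dp":[-55,0,-110],"roll":-0.7,"gripper":0}]'
python3 -m crank '[{"dp":[0,0,0],"roll":-0.73,"gripper":0},{"dp":[0,20,0],"roll":-0.73,"gripper":0},{"dp":[0,50,0],"roll":-0.73,"gripper":0},{"dp":[0,80,0],"roll":-0.73,"gripper":0},{"dp":[0,110,0],"roll":-0.73,"gripper":0},{"dp":[0,140,0],"roll":-0.73,"gripper":0},{"dp":[0,160,0],"roll":-0.73,"gripper":0},{"dp":[0,180,0],"roll":-0.73,"gripper":0},{"dp":[0,180,0],"roll":-0.73,"gripper":0}]'
cat >> h.py <<'E'
from scipy.spatial.transform import Rotation as Ro
YAW=-0.142; CORNER=np.array([678.,158.5]); XF=np.array([np.cos(YAW),np.sin(YAW)]); YF=np.array([-np.sin(YAW),np.cos(YAW)])
def f(xy): d=np.array(xy)[:2]-CORNER; return np.array([d@XF,d@YF])
def st():
    s=ctrl.sense(); M=Ro.from_quat(np.roll(s["ee_rot"],-1)).as_matrix()
    print("t",s["time_s"],"tcp",s["eef_pos"],"fence-frame",f(s["eef_pos"]),"force",s["force"],"grip",s["grip_width"])
    print("tool x,z in fence frame",M[:2,0]@np.c_[XF,YF],M[:2,2]@np.c_[XF,YF],"down",M[2,1])
E
python3 -c "
from h import *
st();p=eyes.capture('side');save(p,'s2.png',4,(190,100,350,240))"
```

```text
time_s: 1.82
eef_pos: [415.1, 55.0, 253.4]
ee_rot: [0.641, -0.641, 0.299, -0.299]
force: [-1.0, -0.3, -0.0]
grip_width: 1.001
time_s: 2.57
eef_pos: [413.4, 55.1, 70.5]
ee_rot: [0.705, -0.705, 0.053, -0.049]
force: [-0.0, 1.0, 1.6]
grip_width: 1.0
t 2.5667 tcp [413.4  55.1  70.5] fence-frame [-247.3 -139.9] force [-0.   1.   1.6] grip 0.9995745494101731
tool x,z in fence frame [ 1. -0.] [0. 1.] down -0.9999808883140815
```

View pics/s2.png

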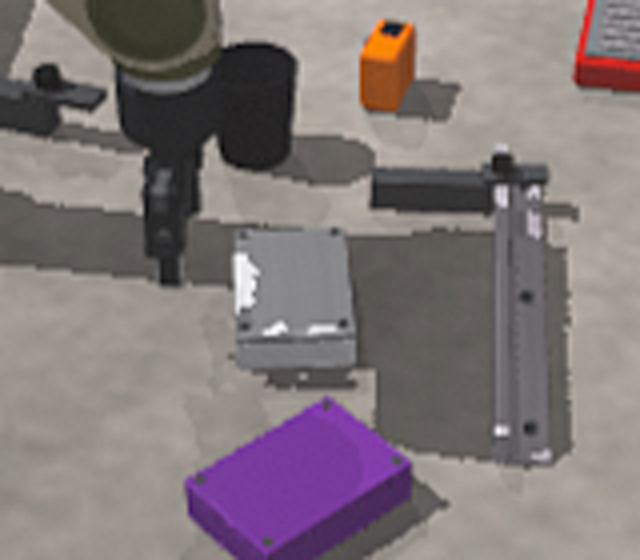

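```bash
python3 -m crank '[{"dp":[0,15,0],"roll":0,"gripper":0},{"dp":[0,30,0],"roll":0,"gripper":0},{"dp":[0,40,0],"roll":0,"gripper":0},{"dp":[0,40,0],"roll":0,"gripper":0},{"dp":[8,40,0],"roll":0,"gripper":0},{"dp":[16,40,0],"roll":0,"gripper":0},{"dp":[24,40,0],"roll":0,"gripper":0},{"dp":[32,40,0],"roll":0,"gripper":0},{"dp":[40,40,0],"roll":0,"gripper":0},{"dp":[48,40,0],"roll":0,"gripper":0}]'
python3 -m crank '[{"dp":[8,0,0],"roll":0,"gripper":0},{"dp":[16,0,0],"roll":0,"gripper":0},{"dp":[24,0,0],"roll":0,"gripper":0},{"dp":[32,0,0],"roll":0,"gripper":0},{"dp":[40,0,0],"roll":0,"gripper":0},{"dp":[48,0,0],"roll":0,"gripper":0},{"dp":[56,0,0],"roll":0,"gripper":0},{"dp":[64,0,0],"roll":0,"gripper":0},{"dp":[70,0,0],"roll":0,"gripper":0},{"dp":[70,0,0],"roll":0,"gripper":0}]'
python3 -c "
from h import *
st();p=eyes.capture('side');save(p,'s3.png',4,(190,100,350,240))"
```

```text
time_s: 3.45
eef_pos: [462.8, 48.3, 33.5]
ee_rot: [0.705, -0.705, 0.05, -0.049]
force: [-7.3, 1.2, 5.6]
grip_width: 0.996
time_s: 4.28
eef_pos: [533.2, 38.1, 33.4]
ee_rot: [-0.705, 0.705, -0.049, 0.05]
force: [0.3, -0.1, -0.6]
grip_width: 1.002
t 4.2833 tcp [533.2  38.1  33.4] fence-frame [-126.3 -139.7] force [ 0.3 -0.1 -0.6] grip 1.0015322997061311
tool x,z in fence frame [1. 0.] [-0.  1.] down -0.9999986879558482
```

View pics/s3.png

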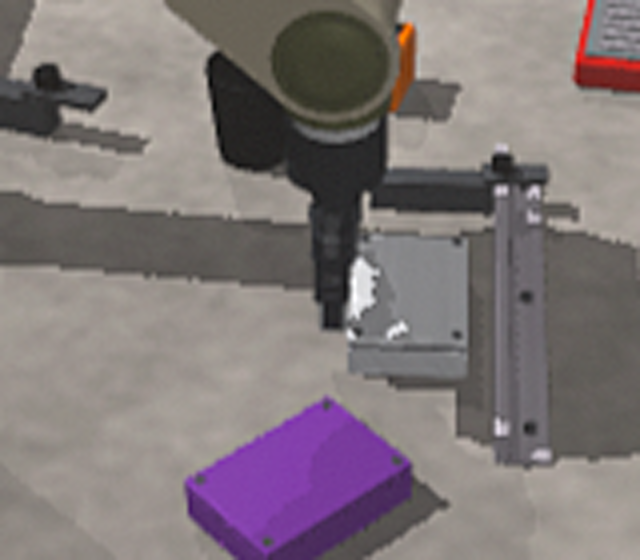

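The box is now aligned with the fence (side crop), with about 25 mm to go.

```bash
python3 -m crank '[{"dp":[5,0,0],"roll":0,"gripper":0},{"dp":[10,0,0],"roll":0,"gripper":0},{"dp":[14,0,0],"roll":0,"gripper":0},{"dp":[17,0,0],"roll":0,"gripper":0},{"dp":[19,0,0],"roll":0,"gripper":0},{"dp":[20,0,0],"roll":0,"gripper":0},{"dp":[21,0,0],"roll":0,"gripper":0},{"dp":[22,0,0],"roll":0,"gripper":0}]'
python3 -c "
from h import *
st()"
```

```text
time_s: 5.0
eef_pos: [553.6, 35.4, 33.2]
ee_rot: [0.705, -0.705, 0.05, -0.05]
force: [-2.0, -0.2, -1.3]
grip_width: 1.0
t 5.0 tcp [553.6  35.4  33.2] fence-frame [-105.7 -139.5] force [-2.  -0.2 -1.3] grip 1.0003656815329751
tool x,z in fence frame [1. 0.] [-0.  1.] down -0.9999999821860762
```

```bash
python3 -m crank '[{"dp":[1,0,0],"roll":0,"gripper":0},{"dp":[2,0,0],"roll":0,"gripper":0}]';python3 -m crank '[{"dp":[1,0,0],"roll":0,"gripper":0},{"dp":[2,0,0],"roll":0,"gripper":0}]'
```

```text
time_s: 5.17
eef_pos: [554.2, 35.3, 33.1]
ee_rot: [0.705, -0.705, 0.051, -0.048]
force: [-15.2, 1.5, 8.5]
grip_width: 1.0
time_s: 5.33
eef_pos: [554.4, 35.5, 33.1]
ee_rot: [0.706, -0.705, 0.053, -0.046]
force: [-24.7, 2.2, 16.8]
grip_width: 0.999
```

The fence contact is firm (25 N). Next I retreat and go round to the end.

```bash
python3 -m crank '[{"dp":[-15,0,0],"roll":0,"gripper":0},{"dp":[-40,0,0],"roll":0,"gripper":0},{"dp":[-40,-30,0],"roll":0,"gripper":60},{"dp":[-40,-65,0],"roll":0,"gripper":128},{"dp":[-40,-100,0],"roll":0,"gripper":128},{"dp":[-40,-120,0],"roll":0,"gripper":128},{"dp":[-40,-120,0],"roll":0,"gripper":128}]'
python3 -m crank '[{"dp":[0,0,-30],"roll":0.1,"gripper":128},{"dp":[0,0,-60],"roll":0.22,"gripper":128},{"dp":[20,0,-90],"roll":0.34,"gripper":128},{"dp":[45,0,-105],"roll":0.46,"gripper":128},{"dp":[70,0,-105],"roll":0.58,"gripper":128},{"dp":[100,0,-105],"roll":0.7,"gripper":128},{"dp":[100,0,-105],"roll":0.8,"gripper":128},{"dp":[100,0,-105],"roll":0.8,"gripper":128},{"dp":[100,0,-105],"roll":0.8,"gripper":128}]'
python3 -m crank '[{"dp":[0,0,0],"roll":0.77,"gripper":128},{"dp":[0,0,0],"roll":0.77,"gripper":128},{"dp":[0,0,0],"roll":0.77,"gripper":128},{"dp":[0,0,0],"roll":0.77,"gripper":128},{"dp":[0,0,0],"roll":0.77,"gripper":128},{"dp":[0,0,0],"roll":0.77,"gripper":128},{"dp":[0,0,0],"roll":0.77,"gripper":128},{"dp":[0,0,0],"roll":0.77,"gripper":128}]'
python3 -c "
from h import *
st();p=eyes.capture('wrist');save(p,'w4.png',1.3)
print(w2px(p,[*(CORNER-45*XF-205*YF),36])*1.3,w2px(p,[*(CORNER-0*XF-205*YF),0])*1.3)"
```

```text
time_s: 5.92
eef_pos: [520.4, 40.1, 158.2]
ee_rot: [-0.705, 0.706, -0.046, 0.053]
force: [0.8, 0.1, 0.2]
grip_width: 0.498
time_s: 6.67
eef_pos: [602.0, -77.5, 152.5]
ee_rot: [-0.631, 0.631, -0.32, 0.319]
force: [0.1, 0.1, 0.7]
grip_width: 0.501
time_s: 7.33
eef_pos: [601.9, -77.5, 153.4]
ee_rot: [-0.465, 0.465, -0.533, 0.533]
force: [0.2, -0.9, 0.1]
grip_width: 0.496
t 7.3333 tcp [601.9 -77.5 153.4] fence-frame [ -41.9 -244.3] force [ 0.2 -0.9  0.1] grip 0.4962258229203952
tool x,z in fence frame [ 0. -1.] [1. 0.] down -0.9999999876336692
[331.2 189. ] [403.2 182.7]
```

View pics/w4.png

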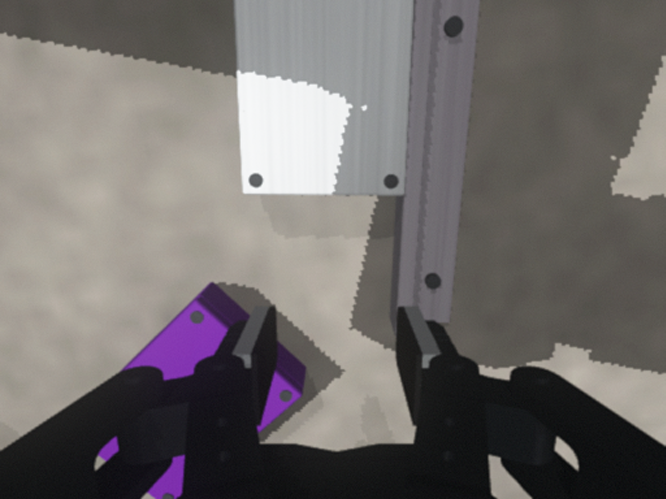

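```bash
python3 -c "
from h import *
p=eyes.capture('wrist')
for u,z in(((305,372),36),((302,395),36),((212,284),36),((323,194),36),((405,194),36),((242,193),36)): print(u,f(px2w(p,np.array(u)/1.3,z)))"
python3 -m crank '[{"dp":[-12,0,-8],"roll":0,"gripper":170},{"dp":[-12,0,-8],"roll":0,"gripper":170},{"dp":[-12,0,-8],"roll":0,"gripper":170}]'
```

```text
(305, 372) [ -60.9 -317.7]
(302, 395) [ -63.  -333.9]
(212, 284) [-114.3 -260.5]
(323, 194) [ -49.5 -207.8]
(405, 194) [  -4.3 -207.5]
(242, 193) [ -94.1 -207.5]
time_s: 7.68
eef_pos: [596.0, -64.4, 153.4]
ee_rot: [-0.465, 0.465, -0.533, 0.533]
force: [-0.7, -0.9, 0.5]
grip_width: 0.335
```

```bash
python3 -m crank '[{"dp":[0,30,0],"roll":0,"gripper":170},{"dp":[0,60,0],"roll":0,"gripper":170},{"dp":[0,90,0],"roll":0,"gripper":170},{"dp":[0,110,0],"roll":0,"gripper":170},{"dp":[0,120,0],"roll":0,"gripper":170},{"dp":[0,120,0],"roll":0,"gripper":170},{"dp":[-5,120,0],"roll":0,"gripper":170},{"dp":[-11,120,0],"roll":0,"gripper":170},{"dp":[-18,120,0],"roll":0,"gripper":170},{"dp":[-25,120,0],"roll":0,"gripper":170}]'
python3 -m crank '[{"dp":[-6,0,0],"roll":0,"gripper":170},{"dp":[-12,0,0],"roll":0,"gripper":170},{"dp":[-18,0,0],"roll":0,"gripper":170},{"dp":[-24,0,0],"roll":0,"gripper":170},{"dp":[-30,0,0],"roll":0,"gripper":170},{"dp":[-35,0,0],"roll":0,"gripper":170},{"dp":[-40,0,0],"roll":0,"gripper":170},{"dp":[-40,0,0],"roll":0,"gripper":170}]'
python3 -c "
from h import *
st();p=eyes.capture('side');save(p,'s5.png',4,(190,100,350,240))"
```

```text
time_s: 8.52
eef_pos: [600.5, -39.9, 35.0]
ee_rot: [-0.464, 0.464, -0.532, 0.535]
force: [-1.8, -6.0, 5.3]
grip_width: 0.334
time_s: 9.18
eef_pos: [605.9, 0.7, 34.6]
ee_rot: [-0.465, 0.464, -0.533, 0.534]
force: [-0.6, 0.8, 0.6]
grip_width: 0.332
t 9.1833 tcp [605.9   0.7  34.6] fence-frame [ -49.  -166.5] force [-0.6  0.8  0.6] grip 0.33224212770179734
tool x,z in fence frame [ 0. -1.] [1. 0.] down -0.9999962689905859
```

View pics/s5.png

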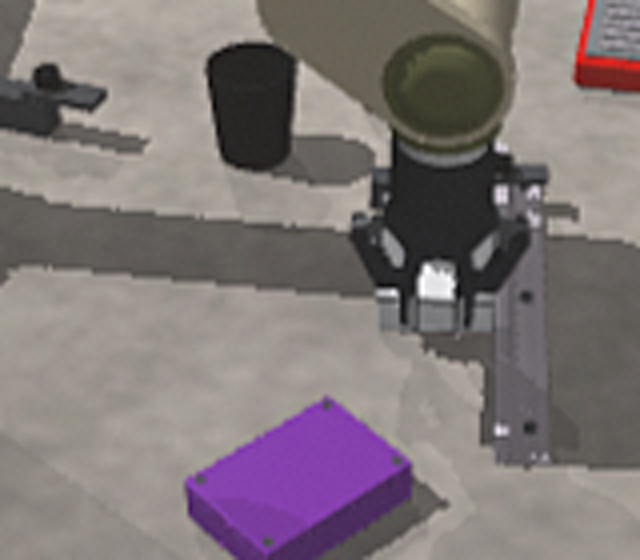

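The box slides along the fence, with about 20 mm to go.

```bash
python3 -m crank '[{"dp":[-5,0,0],"roll":0,"gripper":170},{"dp":[-10,0,0],"roll":0,"gripper":170},{"dp":[-13,0,0],"roll":0,"gripper":170},{"dp":[-15,0,0],"roll":0,"gripper":170},{"dp":[-17,0,0],"roll":0,"gripper":170},{"dp":[-18,0,0],"roll":0,"gripper":170},{"dp":[-19,0,0],"roll":0,"gripper":170}]'
```

```text
time_s: 9.82
eef_pos: [608.1, 18.2, 34.0]
ee_rot: [-0.464, 0.464, -0.533, 0.534]
force: [-1.4, -5.5, 4.7]
grip_width: 0.335
```

```bash
python3 -m crank '[{"dp":[-1,0,0],"roll":0,"gripper":170},{"dp":[-2,0,0],"roll":0,"gripper":170}]'; python3 -m crank '[{"dp":[-1,0,0],"roll":0,"gripper":170},{"dp":[-2,0,0],"roll":0,"gripper":170}]'; python3 -c "
from h import *
st()"
```

```text
time_s: 9.98
eef_pos: [608.4, 20.1, 34.0]
ee_rot: [-0.464, 0.464, -0.533, 0.534]
force: [-0.2, -5.0, 5.0]
grip_width: 0.334
time_s: 10.15
eef_pos: [608.7, 22.1, 33.9]
ee_rot: [-0.464, 0.464, -0.533, 0.534]
force: [-1.3, -6.2, 4.3]
grip_width: 0.332
t 10.15 tcp [608.7  22.1  33.9] fence-frame [ -49.3 -144.9] force [-1.3 -6.2  4.3] grip 0.33179773496669657
tool x,z in fence frame [ 0. -1.] [1. 0.] down -0.9999989296238375
```

Still sliding at about 5 N. I'll go on until the force rises.

```bash
python3 -m crank '[{"dp":[-1,0,0],"roll":0,"gripper":170},{"dp":[-2,0,0],"roll":0,"gripper":170}]'; python3 -m crank '[{"dp":[-1,0,0],"roll":0,"gripper":170},{"dp":[-2,0,0],"roll":0,"gripper":170}]'; python3 -c "
from h import *
st()"
```

```text
time_s: 10.32
eef_pos: [608.9, 24.1, 34.0]
ee_rot: [-0.464, 0.464, -0.533, 0.534]
force: [-0.8, -5.7, 4.4]
grip_width: 0.334
time_s: 10.48
eef_pos: [609.2, 26.1, 33.9]
ee_rot: [-0.464, 0.464, -0.533, 0.534]
force: [-1.1, -5.8, 4.4]
grip_width: 0.336
t 10.4833 tcp [609.2  26.1  33.9] fence-frame [ -49.4 -140.9] force [-1.1 -5.8  4.4] grip 0.3361585407208286
tool x,z in fence frame [ 0. -1.] [1. 0.] down -0.9999990071982259
```

```bash
python3 -m crank '[{"dp":[-1,0,0],"roll":0,"gripper":170},{"dp":[-2,0,0],"roll":0,"gripper":170}]'; python3 -m crank '[{"dp":[-1,0,0],"roll":0,"gripper":170},{"dp":[-2,0,0],"roll":0,"gripper":170}]'; python3 -c "
from h import *
st()"
```

```text
time_s: 10.65
eef_pos: [609.3, 26.7, 34.0]
ee_rot: [-0.463, 0.465, -0.533, 0.535]
force: [-4.6, -18.8, 6.3]
grip_width: 0.333
time_s: 10.82
eef_pos: [609.3, 26.8, 34.0]
ee_rot: [-0.462, 0.466, -0.532, 0.535]
force: [-8.0, -28.2, 7.5]
grip_width: 0.334
t 10.8167 tcp [609.3  26.8  34. ] fence-frame [ -49.4 -140.1] force [ -8.  -28.2   7.5] grip 0.3341065103191184
tool x,z in fence frame [ 0. -1.] [1. 0.] down -0.9999807494508742
```

The box is against the stop. I back off straight, rise and look.

```bash
python3 -m crank '[{"dp":[6,0,0],"roll":0,"gripper":170},{"dp":[16,0,0],"roll":0,"gripper":170},{"dp":[30,0,0],"roll":0,"gripper":170},{"dp":[30,-40,0],"roll":0,"gripper":170},{"dp":[30,-80,0],"roll":0,"gripper":170},{"dp":[30,-120,0],"roll":0,"gripper":170},{"dp":[30,-160,0],"roll":0,"gripper":170},{"dp":[30,-200,0],"roll":0,"gripper":170},{"dp":[30,-220,0],"roll":0,"gripper":170},{"dp":[30,-220,0],"roll":0,"gripper":170}]'
python3 -c "
from h import *
st();p=eyes.capture('wrist');save(p,'w6.png',1.5)
for n in('scene','side'):
  q=eyes.capture(n)
  for l in('bit_box','tape','mug','screwdriver'):
    print(n,l,[(round(d['confidence'],2),px2w(q,d['centre'])[:2]) for d in models.spot_point(q,l)][:1])"
```

```text
time_s: 11.65
eef_pos: [606.4, 0.1, 258.7]
ee_rot: [-0.466, 0.462, -0.531, 0.536]
force: [-0.0, 0.8, -1.1]
grip_width: 0.33
t 11.65 tcp [606.4   0.1 258.7] fence-frame [ -48.4 -167. ] force [-0.   0.8 -1.1] grip 0.33035124175367975
tool x,z in fence frame [ 0. -1.] [1. 0.] down -0.9999596752836206
scene bit_box [(0.84, array([ 671.7, -411.6]))]
scene tape [(0.65, array([614., 359.]))]
scene mug [(0.68, array([459. , 284.2]))]
scene screwdriver [(0.63, array([ 493.2, -406.1]))]
side bit_box [(0.71, array([ 680.8, -424.8]))]
side tape [(0.66, array([607. , 341.2]))]
side mug [(0.78, array([486.7, 261.6]))]
side screwdriver [(0.91, array([ 483.3, -405.9]))]
```

View pics/w6.png

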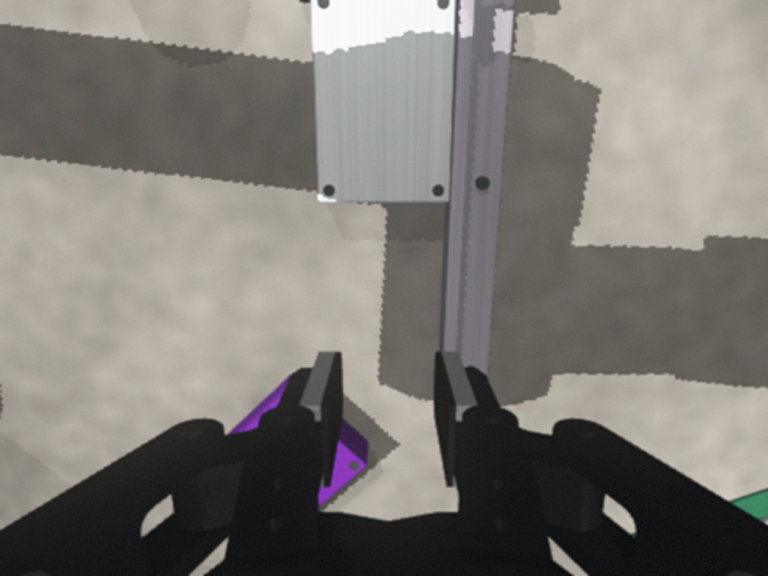

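The box lies flush with the fence, but the stop joint at the top is cut off. I'll move forward at height for one close look.

```bash
python3 -m crank '[{"dp":[-20,0,0],"roll":0,"gripper":170},{"dp":[-45,0,0],"roll":0,"gripper":170},{"dp":[-70,0,0],"roll":0,"gripper":170},{"dp":[-70,0,0],"roll":0,"gripper":170},{"dp":[-70,0,0],"roll":0,"gripper":170}]'
python3 -c "
from h import *
st();p=eyes.capture('wrist');save(p,'w7.png',2.6,(150,0,420,220))"
```

```text
time_s: 12.62
eef_pos: [614.9, 71.0, 253.1]
ee_rot: [0.464, -0.464, 0.533, -0.533]
force: [-0.0, -0.6, 0.1]
grip_width: 0.333
t 12.6167 tcp [614.9  71.  253.1] fence-frame [-50.1 -95.6] force [-0.  -0.6  0.1] grip 0.3330781626977621
tool x,z in fence frame [ 0. -1.] [1. 0.] down -0.9999999532655146
```

View pics/w7.png

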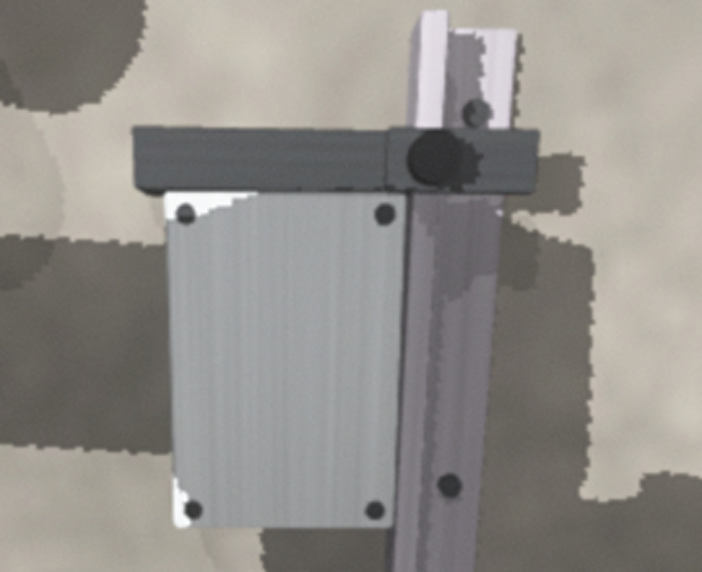

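The end is tight on the stop. A thin dark line of maybe 2–3 mm shows along the fence, so I'll add one gentle squaring push on the long side. That stays within tolerance either way, but makes it safe.

```bash
python3 -m crank '[{"dp":[-10,0,-30],"roll":-0.12,"gripper":128},{"dp":[-20,0,-60],"roll":-0.24,"gripper":128},{"dp":[-28,0,-88],"roll":-0.36,"gripper":128},{"dp":[-28,0,-88],"roll":-0.48,"gripper":128},{"dp":[-28,0,-88],"roll":-0.6,"gripper":128},{"dp":[-28,0,-88],"roll":-0.72,"gripper":128},{"dp":[-28,0,-88],"roll":-0.8,"gripper":128},{"dp":[-28,0,-88],"roll":-0.8,"gripper":128}]'
python3 -m crank '[{"dp":[0,0,0],"roll":-0.77,"gripper":128},{"dp":[0,0,0],"roll":-0.77,"gripper":128},{"dp":[0,10,0],"roll":-0.77,"gripper":128},{"dp":[0,40,0],"roll":-0.77,"gripper":128},{"dp":[0,70,0],"roll":-0.77,"gripper":128},{"dp":[0,100,0],"roll":-0.77,"gripper":128},{"dp":[0,120,0],"roll":-0.77,"gripper":128},{"dp":[0,140,0],"roll":-0.77,"gripper":128},{"dp":[0,150,0],"roll":-0.77,"gripper":128},{"dp":[0,150,0],"roll":-0.77,"gripper":128}]'
python3 -c "
from h import *
st()"
```

```text
time_s: 13.33
eef_pos: [531.8, 109.1, 253.4]
ee_rot: [-0.635, 0.635, -0.31, 0.311]
force: [0.1, 0.5, 0.2]
grip_width: 0.497
time_s: 14.17
eef_pos: [530.9, 109.5, 101.5]
ee_rot: [-0.705, 0.705, -0.052, 0.049]
force: [-0.3, -0.3, -0.2]
grip_width: 0.494
t 14.1667 tcp [530.9 109.5 101.5] fence-frame [-138.7  -69.3] force [-0.3 -0.3 -0.2] grip 0.4944320749815433
tool x,z in fence frame [ 1. -0.] [0. 1.] down -0.9999933940947414
```

```bash
python3 -m crank '[{"dp":[0,25,0],"roll":0,"gripper":128},{"dp":[0,50,0],"roll":0,"gripper":128},{"dp":[0,67,0],"roll":0,"gripper":128},{"dp":[0,67,0],"roll":0,"gripper":128},{"dp":[8,67,0],"roll":0,"gripper":128},{"dp":[16,67,0],"roll":0,"gripper":128},{"dp":[22,67,0],"roll":0,"gripper":128},{"dp":[26,67,0],"roll":0,"gripper":128},{"dp":[28,67,0],"roll":0,"gripper":128},{"dp":[29,67,0],"roll":0,"gripper":128}]'
```

```text
time_s: 15.0
eef_pos: [561.0, 105.9, 36.7]
ee_rot: [0.705, -0.705, 0.05, -0.05]
force: [-0.4, -1.0, -0.3]
grip_width: 0.5
```

```bash
python3 -m crank '[{"dp":[1,0,0],"roll":0,"gripper":128},{"dp":[2,0,0],"roll":0,"gripper":128},{"dp":[3,0,0],"roll":0,"gripper":128}]';python3 -m crank '[{"dp":[1,0,0],"roll":0,"gripper":128},{"dp":[2,0,0],"roll":0,"gripper":128}]'; python3 -c "
from h import *
st()"
```

```text
time_s: 15.25
eef_pos: [563.4, 105.6, 36.3]
ee_rot: [-0.705, 0.705, -0.05, 0.05]
force: [0.5, -0.2, -0.6]
grip_width: 0.494
time_s: 15.42
eef_pos: [564.0, 105.5, 36.3]
ee_rot: [-0.705, 0.705, -0.051, 0.048]
force: [-10.0, 0.2, 7.7]
grip_width: 0.499
t 15.4167 tcp [564.  105.5  36.3] fence-frame [-105.3  -68.6] force [-10.    0.2   7.7] grip 0.4992700660062832
tool x,z in fence frame [1. 0.] [-0.  1.] down -0.9999915048363303
```

The force rose at once at x = -105.3, the same stop position as in the first push, so the side was already flush. One more small press, then retreat.

```bash
python3 -m crank '[{"dp":[1,0,0],"roll":0,"gripper":128},{"dp":[2,0,0],"roll":0,"gripper":128},{"dp":[2,0,0],"roll":0,"gripper":128}]'
python3 -m crank '[{"dp":[-5,0,0],"roll":0,"gripper":128},{"dp":[-15,0,0],"roll":0,"gripper":128},{"dp":[-30,0,0],"roll":0,"gripper":128},{"dp":[-50,-20,0],"roll":0,"gripper":128},{"dp":[-60,-55,0],"roll":0,"gripper":128},{"dp":[-80,-95,0],"roll":0,"gripper":128},{"dp":[-110,-135,0],"roll":0,"gripper":128},{"dp":[-120,-170,0],"roll":0,"gripper":128},{"dp":[-120,-200,0],"roll":0,"gripper":128},{"dp":[-120,-200,0],"roll":0,"gripper":128}]'
python3 -c "
from h import *
st()
p=eyes.capture('side');save(p,'s8.png',4,(190,100,350,240))"
```

```text
time_s: 15.67
eef_pos: [565.1, 105.4, 36.2]
ee_rot: [-0.705, 0.705, -0.052, 0.047]
force: [-12.7, 0.0, 10.8]
grip_width: 0.498
time_s: 16.5
eef_pos: [450.1, 122.3, 242.9]
ee_rot: [0.706, -0.705, 0.045, -0.054]
force: [0.4, -0.1, 1.1]
grip_width: 0.5
t 16.5 tcp [450.1 122.3 242.9] fence-frame [-220.5  -68.1] force [ 0.4 -0.1  1.1] grip 0.5003533484984766
tool x,z in fence frame [1. 0.] [-0.  1.] down -0.9999239447785269
```

View pics/s8.png

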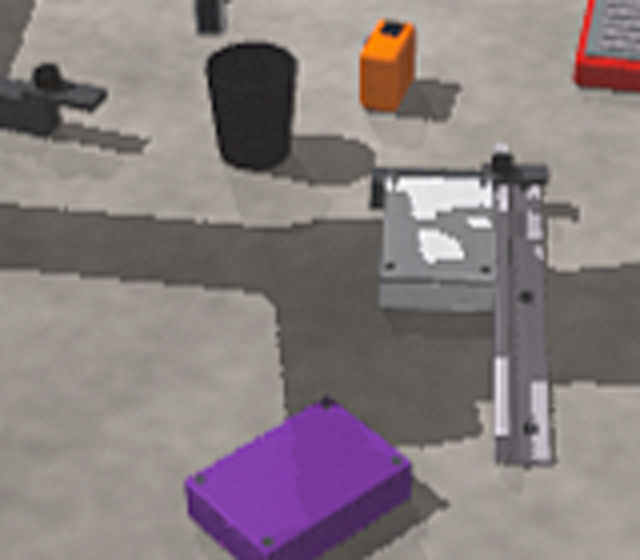

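The box sits in the corner of the fence and stop, the mug and tape are in the same pixels as before, and the hand is clear. I'm handing it in.

```bash
python3 -c "
from h import *
print(ctrl.finish_job())"
```

```text
the job is handed in; nothing more can be done
None
```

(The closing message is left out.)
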